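# Push out the projector's filter slide with a bodkin

### The arm

A 6-joint arm with a two-finger parallel gripper is mounted at the origin on the work surface. World frame = base frame: x ahead of the robot, y to its left, z up, the work surface at z = 0. Lengths are in m, angles in rad, forces in N, time in s.
With the tool pointing down it reaches from about 0.375 to 0.9 m from the base axis. Payload 3.1 kg.
Tool frame: the origin (TCP) lies at the very end of the fingers, on their centre line; the grasp point (between the pads) lies 19 mm behind it; z points along the fingers, y is the direction in which the jaws open and shut (so a half turn about z gives the same grasp; the last joint's range is limited). The gripper opens to 85 mm and grips with 20 to 120 N. Pads are 22 mm wide; open, the fingers measure 114 mm over their backs; the gripper's body (76 mm by 85 mm) begins 54 mm behind the grasp point. The pads swing forward as they close: fully open they stand 13 mm farther back than shut.
Start: joints at [0.94, 0.527, 1.433, -0, 1.181, -0.178], TCP at [0.273, 0.562, 0.203] pointing down, gripper open.
Joint ranges: [-3.08, 3.08], [-0.75, 2.2], [0.22, 2.44], [-1.43, 4.57], [0, 2.65], [-2.85, 2.85]. Speed limits (rad/s): [2.79, 2.79, 3.14, 3.14, 3.14, 3.14].

### API

Orientations are given as a unit quaternion [x, y, z, w].
In Python, from bench import status, optics, manip gives the robot as it stands.
- The arm moves only by the tool servo_tool, never from a script. Its argument "targets" is one flat list of numbers, 7 for each row, row after row: the shift along the world's x, y, z in m, then the turn, a rotation vector about the world's x, y, z in rad, then the finger opening in m, from 0 to 0.0854. A call has 1 to 5 rows; each row is the pose to reach, as a shift and turn from the pose commanded when the call began; what a row does not reach only later rows make up. A row lasts 1/8 s, in which the tool goes at most 62.5 mm and 10.7 degrees, less where a joint would pass 70% of its speed; a pose out of reach is approached as far as the arm can. A call with a gripper value outside its range is refused whole. The fingers move at their own pace and stop on an object; "force" is the grip in N (left out, the last holds). Time passes only in rows, so rows that repeat a pose let the fingers close. It gives the time, the measured TCP pose, the force and the opening at its end, in the units of the state.
- status.sense(): the state, without advancing time (a new reading comes with each control period).
- optics.get_image(name): name is "scene" or "side" or "wrist"; returns (picture, depth): 400x640x3 uint8, red, green, blue; 400x640 float32, m along the optical axis (not along the pixel's ray), 0 where there is no reading.
- optics.calibration(name): a dict with "mtx" (3x3 intrinsics, pixels), "world_to_cam" (4x4, takes a point from world to camera coordinates); the wrist camera has in their place "mount" (4x4, takes a point from camera to tool coordinates, whose origin is the TCP and whose axes are the flange's). Camera axes: x right, y up, looking along -z (the intrinsics and any distortion apply to the point x, -y, -z); pixel columns grow to the right and rows downward; lengths in m; the calibration is good to about 2 mm. A picture is of the moment at which its call begins: read the wrist's pose just before it. calibration takes no time and is no camera call.
- manip.hand_in(): hands the job in, once; it reports no verdict.
Trained networks look in the newest picture that a camera, given by its name, has taken for a name from the list of things; names that differ only in an ending like _2 or _b are one class to them, and where a whole thing is asked for, a point or a joint stands for the part that bears it (a point fixed in the world has none). Each returns a list of dicts, best first, with "score" (0 to 1); they miss things now and then, are a little off and sometimes report something else, mostly with a low value. They report only what shows in the picture. A call takes as long as a camera call.
- optics.recognise(camera, thing): "xyz" ([x, y, z] in m, in world coordinates, good to about 4 mm: the middle of the surface that is visible of it).
- optics.regions_of(camera, thing): "pixels" (400x640 bool, what is visible of it).
- optics.place_of(camera, thing): "xyz" ([x, y, z] in m, in world coordinates, good to about 4 mm: a listed point, or the origin of a listed thing).
The state is a dict: "time": time; "qpos": joint angles; "joint_vel": joint speeds; "joint_efforts": joint torques, N m; "tool_pos": TCP position; "tool_rot": TCP orientation; "ft_force": force on the tool from outside, world axes, zero at the start; "wrist_torque": the same for the moment, N m; "grip_width": opening from 0.0 (shut) to 1.0 (fully open).
Only numpy, scipy, OpenCV 4.12 (cv2) and the standard library are available. Lean on these libraries where they do the work, as an engineer would, in place of code of your own. Each camera call takes 0.05 s, during which the arm holds its last target. There are 200 camera calls.

### The job

The projector's air filter is due for cleaning. Take the bodkin from the wooden tool block, hold the sunk release button of the filter slide down with its tip and, keeping it down, push the slide out to its stop so that it catches there; do not force anything. Then stand the bodkin back in the block, leaving everything else where it is.

Things in the scene. Friction and masses are not known exactly. Their poses are not given: they have to be found in the camera images.
- projector: Digital projector, shell 220 mm deep (its x) by 310 mm wide (its y), its top 98 mm above its origin, fixed, turned up to 0.3 rad, on screw feet that raise the origin (centre of its underside) 0 to 10 mm above the table. Its +x face carries the lens, which sticks out 22 mm; the filter slide is let into its top and leaves through its +y end.
- bodkin: Bodkin (blunt pin tool), 70 g, loose, standing in a hole of the block, shank down. Origin: centre of its shoulder's underside, resting on the block's top. Below: steel shank 6 mm thick, 50 mm long, rounded tip. Above: round steel ferrule 18 mm across, 10 mm high, then a square wooden handle 18 x 18 mm, 10 to 90 mm above the origin, flats square to its x and y.
- block: Wooden tool block, fixed, 220 mm long (its x), 60 mm wide (its y), 62 mm high. Origin: centre of its underside, on the table. Four upright holes, 12 mm across and 56 mm deep, at x = -78, -26, 26 and 78 mm, y = 0. Bodkin, brush and palette knife stand in the first three in any order; the one at +78 is empty. Any free hole will do for the bodkin.
- recess (a point): Mouth centre of the round recess in the filter slide, level with the slide's flat top face (82 x 139 mm, 2 mm below the shell's top); it travels with the slide. A straight hole 8 mm across, its wall 8 mm deep; the release button's top lies 6 mm down in it. Axes as the projector's, slide goes out along +y. With the slide home: x = -20, y = 70, z = 96 mm in the projector's frame.
- filter_slide (a joint): Travel of the filter slide, m: 0 home, growing outwards. Its stop lies 30 to 48 mm out, set differently on each machine, so feel for it. It runs stiffly, about 3 N, with 1 mm of play while locked. Let up on the way, the button's catch meets the next tooth of a hidden rail and locks the slide. Only in the last 1.2 mm before the stop can it spring up behind the last tooth and keep the slide out.
- release (a joint): How far the release button is pressed down, m: 0 up, 0.006 bottomed, where it is solid. Its spring needs about 1.6 N to start and 4 N at the bottom. The catch comes free only in the last millimetre, so press it right down.
- brush: Bystander: stubby stencil brush standing loose in the block, bristles up, its top 72 mm above the block. Origin level with the block's top.
- knife: Bystander: small palette knife standing loose in the block, flat blade up, its top 81 mm above the block. Origin level with the block's top.
- paint_jar: Bystander: jar of paint, 68 mm across and 85 mm high, loose on the table. Origin: centre of its underside.
- flask: Bystander: drinking flask, 70 mm across and 210 mm high, loose on the table. Origin: centre of its underside.
- bodkin_tip (a point): The rounded lower end of the bodkin's shank, 50 mm below the bodkin's origin.

How it is judged:
By the outcome, as a careful person would: the job done as asked, in the order asked, and still so for the second after the job is handed in, with the robot touching nothing.
It also fails if it takes over 64 s, if anything falls off the work surface, if the arm or the gripper's body presses on something with over 40 N, if the wrist force passes 120 N, or if a joint passes its speed limit or range.

## Working session

There is one attempt and no reset: what is moved stays moved. The work goes in short steps, Python scripts to look and compute and a tool call to move; the robot and the scene stay as the last step left them, time stands still between calls to the robot, and variables do not carry over. Pictures are saved under pics/ and viewed, about 8 in all and at most 12, crops included, and the job is handed in when it is done.

Besides the shell and the picture viewer there is one more tool, called by a JSON object that holds its "op" and its "data". servo_tool: Moves the arm, as the interface text tells. Its arguments: {"type":"object","properties":{"targets":{"type":"array","items":{"type":"number"}},"force":{"type":"number"}},"required":["targets"]}

```bash
mkdir -p pics; ls
python3 - <<'E'
from bench import status, optics
import cv2,numpy as np
np.set_printoptions(precision=4,suppress=True)
print(status.sense())
a=[]
for n in("scene","side"):
    im,d=optics.get_image(n); a.append(im); np.savez(f"{n}.npz",im=im,d=d)
    print(n,optics.calibration(n))
    for t in("projector","bodkin","block","recess","brush","knife","paint_jar","flask","bodkin_tip"):
        r=optics.place_of(n,t)
        print(t,[(np.round(x["xyz"],4),round(x["score"],2)) for x in r[:3]])
print(optics.calibration("wrist"))
cv2.imwrite("pics/a.png",cv2.resize(np.vstack(a)[:,:,::-1],(480,600)))
cv2.imwrite("pics/scene.png",a[0][:,:,::-1]);cv2.imwrite("pics/side.png",a[1][:,:,::-1])
E
```

```text
pics
{'time': 0.0, 'qpos': array([ 0.9395,  0.5284,  1.4339,  0.    ,  1.1814, -0.1785]), 'joint_vel': array([ 0.0025,  0.0002, -0.0008, -0.0003,  0.0004,  0.0005]), 'joint_efforts': array([  0.0006, -44.2355, -17.8026,  -0.0003,   0.0084,  -0.    ]), 'tool_pos': array([0.2729, 0.5614, 0.2019]), 'tool_rot': array([ 0.2245,  0.9745, -0.001 , -0.0004]), 'ft_force': array([-1.1789,  0.064 ,  0.4779]), 'wrist_torque': array([-0.0239,  0.0252,  0.0015]), 'grip_width': 0.9973250412820128}
scene {'mtx': array([[381.5587,   0.    , 318.3328],
       [  0.    , 381.5587, 202.0257],
       [  0.    ,   0.    ,   1.    ]]), 'world_to_cam': array([[ 0.1829,  0.983 ,  0.0132, -0.1506],
       [-0.5427,  0.0898,  0.8351,  0.194 ],
       [ 0.8197, -0.1599,  0.55  , -1.546 ],
       [ 0.    ,  0.    ,  0.    ,  1.    ]])}
projector [(array([0.5773, 0.0572, 0.0011]), 0.79)]
bodkin [(array([ 0.4588, -0.3348,  0.0622]), 0.4), (array([0.5795, 0.0597, 0.0031]), 0.2)]
block [(array([ 0.4862, -0.331 ,  0.0015]), 0.87)]
recess [(array([0.5447, 0.1158, 0.0965]), 0.67)]
brush []
knife [(array([ 0.5162, -0.33
[... 674 characters left out ...]
ay([0.5467, 0.1208, 0.1008]), 0.79), (array([0.5868, 0.411 , 0.0019]), 0.36)]
brush [(array([ 0.4125, -0.3426,  0.0583]), 0.63)]
knife [(array([ 0.509 , -0.3275,  0.0684]), 0.63)]
paint_jar [(array([ 0.478 ,  0.3953, -0.0009]), 0.93)]
flask [(array([0.5881, 0.4119, 0.001 ]), 0.79), (array([ 0.4077, -0.3395,  0.0602]), 0.54)]
bodkin_tip [(array([ 0.4887, -0.3296,  0.0005]), 0.71)]
{'mtx': array([[281.7508,   0.    , 325.7453],
       [  0.    , 281.7508, 195.5895],
       [  0.    ,   0.    ,   1.    ]]), 'mount': array([[-0.0014,  0.9517,  0.3071,  0.0791],
       [ 1.    ,  0.0012,  0.0008, -0.0008],
       [ 0.0004,  0.3071, -0.9517, -0.1708],
       [ 0.    ,  0.    ,  0.    ,  1.    ]])}
```

View pics/scene.png

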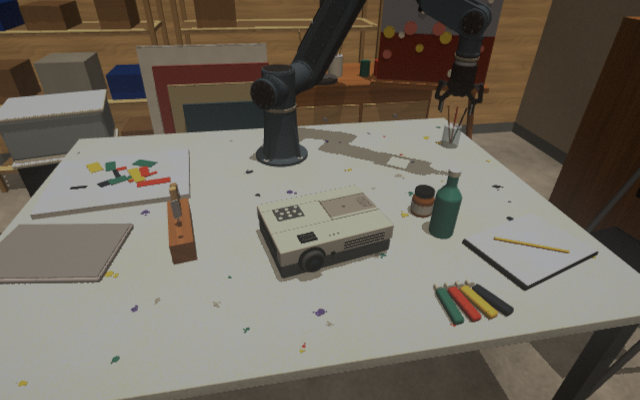

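View pics/side.png

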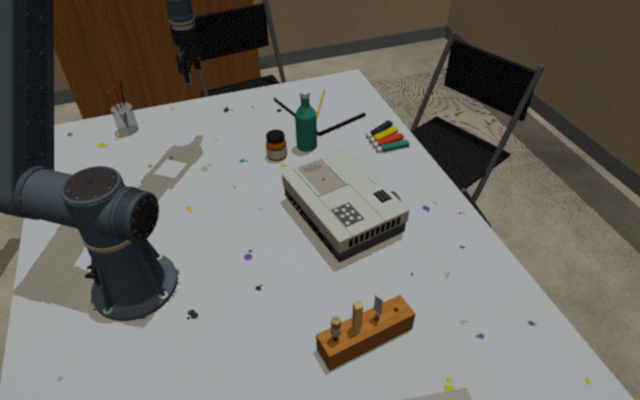

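The scene view shows the projector at about (325,225) with its filter slide at (350,205), and the block at (180,230). The side view shows the brush (336,328), bodkin (357,318) and knife (379,307) standing in that order, with the hole at (397,308) empty. Next I'll get yaws and heights from the depth.

```bash
cat > h.py <<'E'
import numpy as np,cv2
from bench import status,optics
from scipy.spatial.transform import Rotation as R
np.set_printoptions(precision=4,suppress=True)
def cam2world(n,s=None):
    c=optics.calibration(n)
    if n!="wrist": return c["mtx"],np.linalg.inv(c["world_to_cam"])
    T=np.eye(4);T[:3,:3]=R.from_quat(s["tool_rot"]).as_matrix();T[:3,3]=s["tool_pos"]
    return c["mtx"],T@c["mount"]
def cloud(d,K,T):
    v,u=np.mgrid[:d.shape[0],:d.shape[1]]
    p=np.stack([(u-K[0,2])/K[0,0]*d,-(v-K[1,2])/K[1,1]*d,-d],-1)
    return p@T[:3,:3].T+T[:3,3]
def rect(pts):
    (c,wh,a)=cv2.minAreaRect((pts*1000).astype(np.float32)); return np.array(c)/1000,wh,a
def project(P,K,T):
    p=(np.asarray(P)-T[:3,3])@T[:3,:3]
    return np.stack([K[0,2]+K[0,0]*p[...,0]/-p[...,2],K[1,2]+K[1,1]*p[...,1]/p[...,2]],-1)
E
python3 - <<'E'
from h import *
for n in("scene","side"):
    f=np.load(n+".npz");P=cloud(f["d"],*cam2world(n))
    for t,lo,hi in(("projector",.088,.118),("block",.054,.07),("bodkin",.07,.2)):
        r=optics.regions_of(n,t)
        if not r: print(n,t,"none");continue
        m=r[0]["pixels"]&(f["d"]>0); q=P[m]
        k=(q[:,2]>lo)&(q[:,2]<hi)
        print(n,t,round(r[0]["score"],2),m.sum(),k.sum(),"z med",np.median(q[k,2]),"z pct",np.percentile(q[:,2],[2,50,98]),rect(q[k,:2]) if k.sum()>5 else "")
E
```

```text
scene projector 0.86 8698 5892 z med 0.0982272817986996 z pct [0.0156 0.0972 0.1008] (array([0.5835, 0.0571]), (227.9116668701172, 312.6624755859375), 11.495357513427734)
scene block 0.57 1405 886 z med 0.06003722879208562 z pct [-0.0014  0.0591  0.0625] (array([ 0.4893, -0.3319]), (222.7430419921875, 59.97734451293945), 9.149867057800293)
scene bodkin 0.52 100 99 z med 0.13472817565910977 z pct [0.1134 0.1342 0.1507] (array([ 0.4646, -0.3357]), (99.01200866699219, 18.855005264282227), 7.539085865020752)
side projector 0.71 8630 6501 z med 0.10152337986695947 z pct [0.0209 0.1006 0.1054] (array([0.5872, 0.055 ]), (240.13980102539062, 316.69097900390625), 11.67814826965332)
side block 0.89 3462 2181 z med 0.06322787099756211 z pct [0.0017 0.0616 0.0669] (array([ 0.4875, -0.3348]), (222.49732971191406, 63.65824508666992), 9.199339866638184)
side bodkin 0.81 247 243 z med 0.12720520695793924 z pct [0.0727 0.1269 0.1551] (array([ 0.4603, -0.3399]), (18.03632354736328, 18.451377868652344), 3.1777589321136475)
```

{"op": "servo_tool", "data": {"targets": [0.02,-0.06,0.05,0,0,-0.15,0.085,0.04,-0.12,0.1,0,0,-0.33,0.085,0.05,-0.18,0.15,0,0,-0.45,0.085,0.05,-0.24,0.15,0,0,-0.45,0.085,0.05,-0.3,0.15,0,0,-0.45,0.085]}}

```text
time: 1.92
tool_pos: [0.323, 0.2993, 0.3494]
tool_rot: [0.436, 0.9, 0.001, 0.001]
ft_force: [0.6, -0.5, 0.5]
grip_width: 0.993
```

{"op": "servo_tool", "data": {"targets": [0.03,-0.04,0,0,0,-0.18,0.085,0.06,-0.07,-0.01,0,0,-0.36,0.085,0.1,-0.1,-0.03,0,0,-0.54,0.085,0.14,-0.12,-0.06,0,0,-0.72,0.085,0.17,-0.14,-0.08,0,0,-0.9,0.085]}}

```text
time: 2.55
tool_pos: [0.4932, 0.1594, 0.2666]
tool_rot: [0.786, 0.618, -0.0, -0.0]
ft_force: [0.3, -0.7, -0.1]
grip_width: 0.996
```

{"op": "servo_tool", "data": {"targets": [0.02,-0.01,-0.02,0,0,-0.18,0.085,0.04,-0.02,-0.05,0,0,-0.36,0.085,0.05,-0.03,-0.07,0,0,-0.54,0.085,0.053,-0.041,-0.08,0,0,-0.72,0.085,0.053,-0.041,-0.08,0,0,-0.9,0.085]}}

```text
time: 3.18
tool_pos: [0.5447, 0.1187, 0.1865]
tool_rot: [0.977, 0.214, -0.001, -0.0]
ft_force: [-0.5, 0.0, 0.4]
grip_width: 0.996
```

{"op": "servo_tool", "data": {"targets": [0,0,0,0,0,-0.15,0.085,0,0,0,0,0,-0.24,0.085,0,0,0,0,0,-0.24,0.085]}}

```text
time: 3.55
tool_pos: [0.5451, 0.1196, 0.1878]
tool_rot: [0.995, 0.1, 0.0, 0.0]
ft_force: [-0.3, 0.3, 0.7]
grip_width: 0.993
```

Run:
```python
from h import *
s=status.sense();im,d=optics.get_image("wrist");np.savez("w1.npz",im=im,d=d,p=s["tool_pos"],q=s["tool_rot"])
print(s["tool_pos"],s["tool_rot"],s["qpos"])
K,T=cam2world("wrist",s)
for r in optics.place_of("wrist","recess")[:2]: print(r["xyz"],r["score"],project(r["xyz"],K,T))
P=cloud(d,K,T)
r=optics.regions_of("wrist","projector")
if r:
  q=P[r[0]["pixels"]&(d>0)];q=q[q[:,2]>.085];print("proj z",np.percentile(q[:,2],[5,25,50,75,95]),rect(q[:,:2]))
r=optics.regions_of("wrist","filter_slide")
if r:
  q=P[r[0]["pixels"]&(d>0)];print("slide z",np.percentile(q[:,2],[5,25,50,75,95]),rect(q[:,:2]),len(q))
cv2.imwrite("pics/w1.png",im[:,:,::-1])
```

```text
[0.5451 0.1196 0.1878] [0.995  0.0998 0.0001 0.    ] [ 0.0157  0.4562  1.6188 -0.      1.0664  1.3866]
[0.5388, 0.1171, 0.1002] 0.72 [326.6105 196.6758]
proj z [0.0977 0.0993 0.1001 0.1007 0.1016] (array([0.5868, 0.0571]), (237.34982299804688, 310.6479187011719), 11.659461975097656)
slide z [0.0972 0.0978 0.0983 0.0988 0.0995] (array([0.5198, 0.1464]), (120.23696899414062, 174.7989044189453), 13.006780624389648) 11713
```

View pics/w1.png

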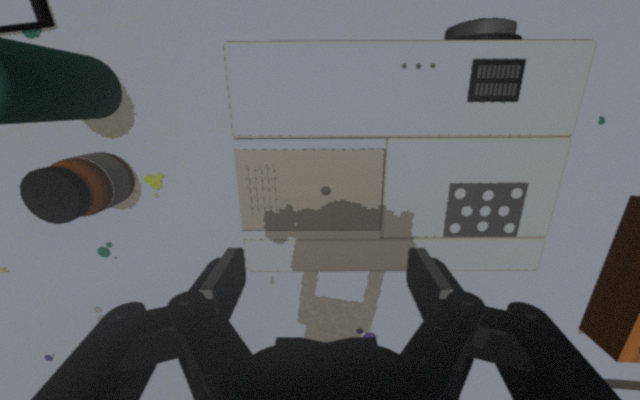

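The wrist view shows the slide plate at columns 236–383, rows 150–231, with the recess at about (325,190). The jar and flask are well to the left. I'll refine the recess position, then go to the block.

```bash
cat >> h.py <<'E'
def ray(px,K,T,z):
    d=T[:3,:3]@np.array([(px[0]-K[0,2])/K[0,0],-(px[1]-K[1,2])/K[1,1],-1.]);o=T[:3,3]
    return o+d*(z-o[2])/d[2]
def dark(im,c,r=10,thr=25):
    g=cv2.cvtColor(im,cv2.COLOR_RGB2GRAY).astype(float);u,v=map(int,np.round(c))
    w=g[v-r:v+r+1,u-r:u+r+1];x=np.clip(np.median(w)-thr-w,0,None)
    V,U=np.mgrid[v-r:v+r+1,u-r:u+r+1];return np.array([(x*U).sum(),(x*V).sum()])/x.sum(),x
E
python3 - <<'E'
from h import *
f=np.load("w1.npz");K,T=cam2world("wrist",dict(tool_pos=f["p"],tool_rot=f["q"]))
c,x=dark(f["im"],(325.5,190));print(c,ray(c,K,T,.098));print(x.astype(int)[4:17,4:17])
P=cloud(f["d"],K,T);print("plane z around", np.median(P[175:186,300:350,2]),np.median(P[195:205,300:350,2]),np.median(P[175:205,400:430,2]),"table",np.median(P[300:320,100:120,2]))
E
```

```text
[325.4936 190.8673] [0.5437 0.1192 0.098 ]
[[ 0  0  0  0  0  0  0  0  0  0  0  0  0]
 [ 0  0  0  0  0  0  0  0  0  0  0  0  0]
 [ 0  0  0  0  0  0  0  0  0  0  0  0  0]
 [ 0  0  0  0  9  8  9  7  1  0  0  0  0]
 [ 0  0  5 12 12 10 13 16  8  0  0  0  0]
 [ 0  1 15 14 15 14 14 14 12  8  0  0  0]
 [ 0  7 18 14 18 14 15 16 16 17  1  0  0]
 [ 0  1 18 20 17 15 17 18 23 17  5  0  0]
 [ 0  0 11 21 23 24 21 26 23 15  0  0  0]
 [ 0  0  2 13 23 25 25 27 21  1  0  0  0]
 [ 0  0  0  3  8 13 13 14  3  0  0  0  0]
 [ 0  0  0  0  0  0  0  0  0  0  0  0  0]
 [ 0  0  0  0  0  0  0  0  0  0  0  0  0]]
plane z around 0.09830350857740353 0.0982424440650693 0.1002701415413911 table 0.0007313771485373821
```

{"op": "servo_tool", "data": {"targets": [0,-0.06,0.02,0,0,0,0.085,-0.02,-0.12,0.05,0,0,0,0.085,-0.04,-0.18,0.08,0,0,0,0.085,-0.06,-0.24,0.08,0,0,0,0.085,-0.07,-0.3,0.08,0,0,-0.04,0.085]}}

```text
time: 4.38
tool_pos: [0.4771, -0.1689, 0.2686]
tool_rot: [0.997, 0.079, 0.001, 0.001]
ft_force: [0.9, -0.4, 0.4]
grip_width: 0.994
```

{"op": "servo_tool", "data": {"targets": [-0.01,-0.05,-0.01,0,0,0,0.085,-0.015,-0.1,-0.02,0,0,0,0.085,-0.015,-0.155,-0.03,0,0,0,0.085,-0.015,-0.155,-0.03,0,0,0,0.085]}}

```text
time: 4.88
tool_pos: [0.4622, -0.3262, 0.2366]
tool_rot: [0.997, 0.077, -0.0, 0.0]
ft_force: [0.2, 1.2, 0.3]
grip_width: 0.991
```

Run:
```python
from h import *
s=status.sense();im,d=optics.get_image("wrist");np.savez("w2.npz",im=im,d=d,p=s["tool_pos"],q=s["tool_rot"])
print(s["tool_pos"],s["tool_rot"],s["qpos"])
K,T=cam2world("wrist",s)
for t in("bodkin","block","knife","brush"):
  for r in optics.place_of("wrist",t)[:1]: print(t,r["xyz"],r["score"],project(r["xyz"],K,T))
P=cloud(d,K,T)
for t,lo in(("bodkin",.145),("block",.055)):
  r=optics.regions_of("wrist",t)
  if r:
    q=P[r[0]["pixels"]&(d>0)];z=q[:,2];q=q[z>lo];print(t,"z",np.percentile(q[:,2],[5,50,95]),rect(q[:,:2]),len(q))
cv2.imwrite("pics/w2.png",im[:,:,::-1])
```

```text
[ 0.4622 -0.3262  0.2366] [ 0.997   0.0773 -0.0001  0.0004] [-0.8117  0.4089  1.5444 -0.0007  1.1879  0.6047]
bodkin [0.4612, -0.3368, 0.0642] 0.6 [333.5964 172.349 ]
block [0.4874, -0.333, -0.003] 0.97 [332.6496 143.7628]
brush [0.4096, -0.3453, 0.0649] 0.62 [333.6676 211.699 ]
bodkin z [0.1479 0.1514 0.1526] (array([ 0.4603, -0.3375]), (17.9074764251709, 18.22722625732422), 89.88943481445312) 347
block z [0.0606 0.0618 0.0632] (array([ 0.4855, -0.3335]), (219.21673583984375, 60.143898010253906), 9.047250747680664) 7625
```

View pics/w2.png

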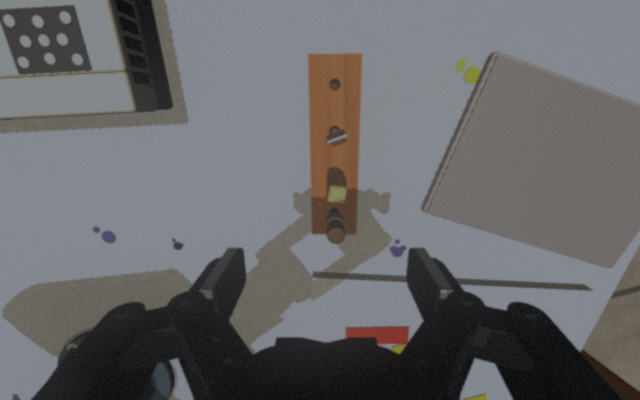

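The wrist view shows the bodkin's handle top at (337,194), between the brush at (336,230) and the knife at (336,135). The empty hole is at (335,85). The handle is square to the world axes, so I'll turn -0.155 and descend.

{"op": "servo_tool", "data": {"targets": [-0.001,-0.006,-0.03,0,0,-0.08,0.085,-0.0017,-0.0113,-0.07,0,0,-0.155,0.085,-0.0017,-0.0113,-0.11,0,0,-0.155,0.085,-0.0017,-0.0113,-0.14,0,0,-0.155,0.085,-0.0017,-0.0113,-0.1486,0,0,-0.155,0.085]}}

```text
time: 5.85
tool_pos: [0.4603, -0.3319, 0.0874]
tool_rot: [1.0, 0.003, -0.001, -0.001]
ft_force: [-0.8, 0.2, 0.7]
grip_width: 0.994
```

{"op": "servo_tool", "data": {"targets": [0,0,0,0,0,0,0.03,0,0,0,0,0,0,0.02,0,0,0,0,0,0,0.012,0,0,0,0,0,0,0.01,0,0,0,0,0,0,0.01], "force": 70}}

```text
time: 6.48
tool_pos: [0.4613, -0.334, 0.0897]
tool_rot: [1.0, 0.002, 0.001, 0.001]
ft_force: [0.2, -0.0, 3.9]
grip_width: 0.2
```

Run:
```python
from h import *
for i in range(3):
    s=status.sense();print(s["time"],s["tool_pos"],s["qpos"],s["ft_force"],s["grip_width"],s["joint_vel"])
    optics.get_image("wrist")
```

```text
6.475 [ 0.4613 -0.334   0.0897] [-0.8229  0.6079  1.6739  0.0001  0.8582  0.7442] [ 0.1979 -0.0046  3.8541] 0.200226151545839 [-0.0006  0.0016 -0.0039  0.     -0.0005  0.0008]
6.525 [ 0.4613 -0.334   0.0896] [-0.8229  0.608   1.6739  0.      0.8583  0.7442] [-0.6424 -0.0978  5.3356] 0.19749367775809978 [ 0.0009  0.0014  0.0012  0.0002  0.0013 -0.0001]
6.575 [ 0.4613 -0.334   0.0897] [-0.8229  0.608   1.6739  0.      0.8584  0.7442] [-0.1263  0.5586  5.2219] 0.19978029706055447 [-0.0021  0.0002 -0.0023 -0.0015  0.0021  0.0001]
```

{"op": "servo_tool", "data": {"targets": [0,0,0.02,0,0,0,0.01,0,0,0.05,0,0,0,0.01,0,0,0.09,0,0,0,0.01,0,0,0.13,0,0,0,0.01,0,0,0.13,0,0,0,0.01]}}

```text
time: 7.25
tool_pos: [0.4624, -0.3351, 0.2218]
tool_rot: [1.0, 0.002, 0.002, 0.002]
ft_force: [0.1, -0.2, -1.1]
grip_width: 0.199
```

Run:
```python
from h import *
for i in range(3):
    s=status.sense();print(s["time"],s["tool_pos"],s["tool_rot"],s["ft_force"],s["grip_width"])
    im,d=optics.get_image("wrist")
K,T=cam2world("wrist",s)
r=optics.place_of("wrist","bodkin_tip");print(r and [(x["xyz"],x["score"],project(x["xyz"],K,T)) for x in r])
np.savez("w3.npz",im=im,d=d,p=s["tool_pos"],q=s["tool_rot"])
cv2.imwrite("pics/w3.png",im[:,:,::-1])
```

```text
7.25 [ 0.4624 -0.3351  0.2218] [1.     0.0019 0.0023 0.0025] [ 0.0962 -0.1787 -1.1372] 0.1988388279468769
7.3 [ 0.4612 -0.3338  0.2197] [1.     0.0019 0.0007 0.0007] [-0.3188  0.1498 -0.9148] 0.1972283661803751
7.35 [ 0.4604 -0.333   0.2183] [ 1.      0.0019 -0.0005 -0.0005] [-0.8874 -0.0884 -0.3009] 0.19616562734819235
[([0.4587, -0.3355, 0.1402], 0.88, array([327.9613, 194.8164]))]
```

View pics/w3.png

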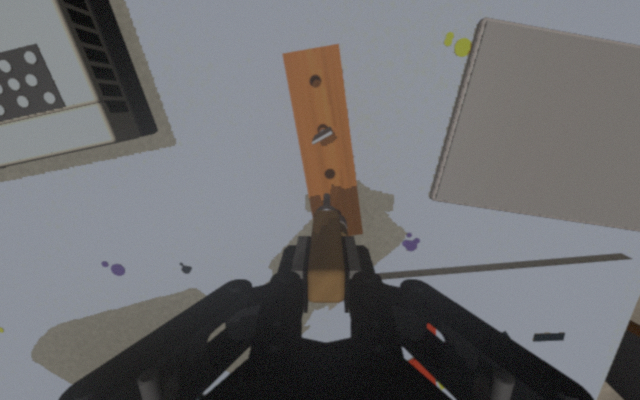

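The bodkin is held upright with its tip at about (327,196), against its emptied hole at (330,174). The tip stands about 77.7 mm below the TCP. I'll carry it to hover over the recess.

{"op": "servo_tool", "data": {"targets": [0.0,0.04,0.02,0,0,0,0.01,0.015,0.1,0.02,0,0,0.05,0.01,0.03,0.16,0.02,0,0,0.1,0.01,0.045,0.22,0.02,0,0,0.15,0.01,0.06,0.28,0.02,0,0,0.2,0.01]}}

```text
time: 8.07
tool_pos: [0.5203, -0.0515, 0.2373]
tool_rot: [0.995, 0.102, -0.001, -0.001]
ft_force: [1.4, -0.3, -0.3]
grip_width: 0.199
```

{"op": "servo_tool", "data": {"targets": [0.008,0.06,-0.01,0,0,0,0.01,0.016,0.11,-0.02,0,0,0,0.01,0.023,0.15,-0.03,0,0,0,0.01,0.0235,0.17,-0.04,0,0,0,0.01,0.0235,0.1725,-0.046,0,0,0,0.01]}}

```text
time: 8.7
tool_pos: [0.5432, 0.1194, 0.1911]
tool_rot: [0.995, 0.103, -0.002, 0.0]
ft_force: [0.3, -0.6, -1.3]
grip_width: 0.196
```

```bash
cat > look.py <<'E'
import sys
from h import *
for i in range(3):
    optics.get_image("wrist")
s=status.sense();im,d=optics.get_image("wrist")
K,T=cam2world("wrist",s);print(s["time"],s["tool_pos"],s["tool_rot"],s["ft_force"])
for t in("bodkin_tip","recess"):
    r=optics.place_of("wrist",t);print(t,[(np.round(x["xyz"],4),round(x["score"],2),project(x["xyz"],K,T)) for x in r[:2]])
np.savez(sys.argv[1]+".npz",im=im,d=d,p=s["tool_pos"],q=s["tool_rot"])
tip=s["tool_pos"]+R.from_quat(s["tool_rot"]).apply([0,0,.0777]);print("nominal tip",tip,project(tip,K,T))
u,v=325,195
cv2.imwrite(f"pics/{sys.argv[1]}.png",cv2.resize(im[v-40:v+40,u-50:u+50,::-1],None,fx=7,fy=7,interpolation=cv2.INTER_CUBIC))
E
python3 look.py w4
```

```text
8.85 [0.544  0.1176 0.1923] [ 0.9949  0.1012 -0.0009  0.0002] [ 0.4767  0.1962 -0.8788]
bodkin_tip [(array([0.544 , 0.1154, 0.1167]), 0.71, array([327.7271, 194.1773]))]
recess [(array([0.5406, 0.1171, 0.1002]), 0.55, array([325.1994, 191.9411]))]
nominal tip [0.5439 0.1176 0.1146] [325.3795 193.1577]
```

View pics/w4.png

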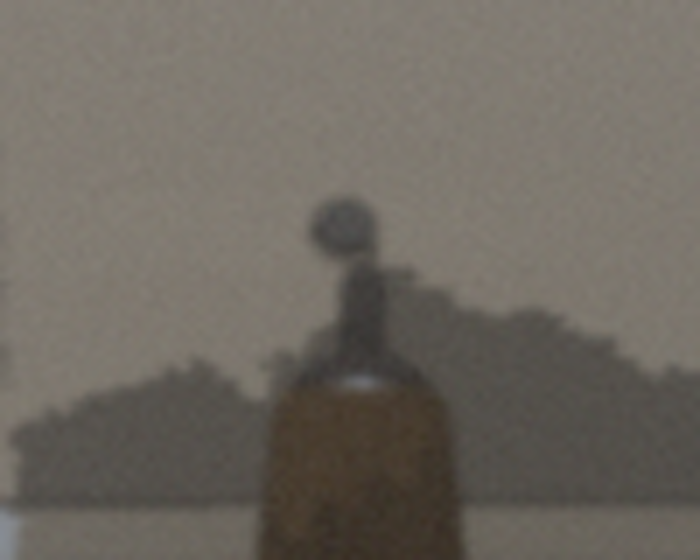

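The crop shows the recess at crop (342,228), which is about (323.4,187.1). The shank is centred at column 326.4, with its tip's end at about row 192. I'll compute the offset within this one picture.

Run:
```python
from h import *
f=np.load("w4.npz");s=dict(tool_pos=f["p"],tool_rot=f["q"]);K,T=cam2world("wrist",s)
c,_=dark(f["im"],(323.5,186),6,20);print(c)
a=np.array
Rc=ray(c,K,T,.0983); Rm=ray((323.6,187.1),K,T,.0983)
S=ray((326.4,195.1),K,T,.1176)
print(Rc,Rm,S,"move",Rm[:2]-S[:2], "tip in tool",R.from_quat(f["q"]).inv().apply(S-f["p"]))
g=cv2.cvtColor(f["im"],cv2.COLOR_RGB2GRAY);print(g[180:206,316:338])
# w1-based recess
f=np.load("w1.npz");K,T=cam2world("wrist",dict(tool_pos=f["p"],tool_rot=f["q"]));print(ray((325.5,190.9),K,T,.0983))
```

```text
[323.8769 188.4121]
[0.5433 0.119  0.0983] [0.5446 0.1195 0.0983] [0.5432 0.1165 0.1176] move [0.0014 0.003 ] tip in tool [-0.0009  0.0009  0.0747]
[[120 122 123 123 123 123 122 123 123 120 122 123 121 123 120 122 122 123
  125 121 121 121]
 [122 121 123 120 123 123 126 123 120 120 122 121 121 123 122 121 121 120
  123 121 124 121]
 [124 122 123 120 122 121 119 116 117 115 119 124 120 122 123 123 124 123
  121 122 123 121]
 [124 127 123 123 118 111 104 102  97 101 106 117 123 123 122 121 120 123
  125 120 123 124]
 [122 125 122 117 106  95  89  84  81  85  92 103 115 123 124 126 124 123
  120 123 123 122]
 [124 121 121 109  94  89  78  82  82  79  83  89 104 117 122 122 125 125
  124 122 125 124]
 [124 126 117 104  88  81  74  80  80  77  82  82  96 114 121 124 121 123
  123 121 122 121]
 [122 122 116  95  76  74  80  77  80  80  78  79  92 110 119 121 125 124
  122 124 123 124]
 [124 119 113  93  74  72  78  79  76  79  76  79  91 112 122 124 123 124
  120 123 121 123]
 [125 122 114 100  83  74  73  73  73  71  71  75  90 109 118 122 124 121
  122 124 122 123]
 [123 124 121 110  99 
[... 789 characters left out ...]
83  83
   85  81  85  84]
 [119 121 120 120 120 119 112  91  68  63  61  60  62  63  74  81  85  83
   80  83  81  83]
 [119 119 120 120 117 116 109  83  68  61  62  59  57  64  76  80  81  84
   82  82  79  85]
 [120 118 121 116 114 102  90  74  60  57  57  59  60  63  76  82  82  82
   82  83  83  83]
 [118 120 115 105  94  85  80  68  56  57  58  58  58  64  75  82  80  84
   83  81  83  84]
 [119 119 111  95  87  82  77  67  57  61  54  56  57  61  72  79  83  80
   83  81  84  82]
 [114 115 102  90  84  79  78  67  60  59  59  56  56  61  71  79  79  78
   82  80  81  79]
 [ 99 104  93  84  77  77  73  62  60  62  60  59  55  61  66  70  78  80
   82  80  84  82]]
[0.5437 0.1192 0.0983]
```

{"op": "servo_tool", "data": {"targets": [0.0012,0.003,-0.004,0,0,0,0.01,0.0012,0.003,-0.009,0,0,0,0.01,0.0012,0.003,-0.011,0,0,0,0.01,0.0012,0.003,-0.011,0,0,0,0.01]}}

```text
time: 9.5
tool_pos: [0.5454, 0.1219, 0.1816]
tool_rot: [0.995, 0.102, -0.0, -0.0]
ft_force: [-0.3, 0.3, -1.1]
grip_width: 0.201
```

```bash
python3 look.py w5
```

```text
9.65 [0.5457 0.1219 0.182 ] [0.9948 0.1018 0.0001 0.    ] [ 0.0891 -0.3347 -1.1351]
bodkin_tip []
recess [(array([0.5394, 0.1176, 0.1014]), 0.83, array([328.5256, 199.4155]))]
nominal tip [0.5458 0.1219 0.1043] [325.3807 193.1567]
```

View pics/w5.png

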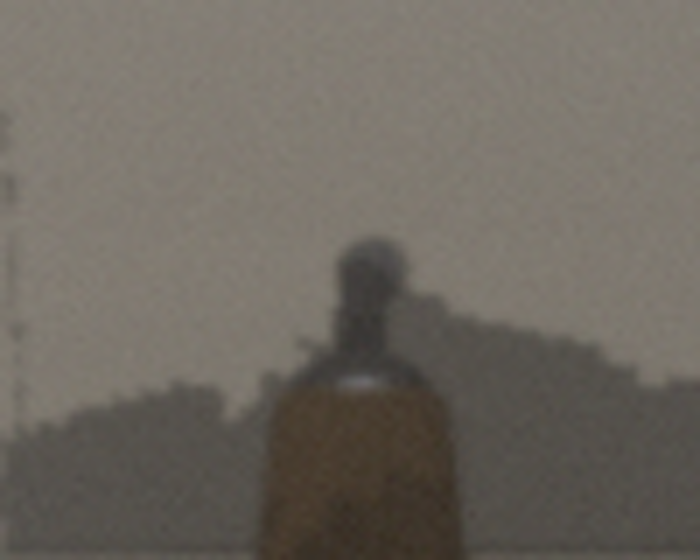

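The crop shows the recess at about crop (374,270), which is (328.0,193.1), partly behind the shank at column 326.4. The move overshot sideways by about 1.5 mm.

Run:
```python
from h import *
f=np.load("w5.npz");s=dict(tool_pos=f["p"],tool_rot=f["q"]);K,T=cam2world("wrist",s)
g=cv2.cvtColor(f["im"],cv2.COLOR_RGB2GRAY);print(g[186:206,318:338])
for px in((328.0,193.1),(328.,192.5)):
  Rm=ray(px,K,T,.0983); S=f["p"]+R.from_quat(f["q"]).apply([-.0009,.0009,.0747])
  print(Rm,S,Rm-S)
```

```text
[[123 121 123 119 123 122 122 120 124 121 122 122 121 124 124 122 121 121
  121 119]
 [123 119 124 122 122 121 123 120 121 122 120 121 121 118 122 119 120 120
  120 120]
 [122 121 124 122 124 121 121 119 116 113 111 113 116 121 123 121 120 122
  124 124]
 [123 122 125 122 119 123 118 109 102  96  92  93  99 107 114 121 123 123
  123 123]
 [122 124 123 123 124 115 104  91  83  83  83  80  84  96 106 117 122 123
  124 120]
 [125 123 125 122 120 107  90  80  79  78  81  78  78  87  96 113 120 120
  121 125]
 [123 125 122 122 115  91  78  71  65  67  74  74  76  82  89 107 116 121
  122 122]
 [123 124 122 119 112  88  69  66  67  64  67  67  73  77  88 101 115 122
  124 122]
 [120 121 122 122 113  88  68  63  62  64  62  59  68  73  85 107 118 120
  123 122]
 [121 123 123 121 112  90  68  63  62  64  61  60  62  71  85 104 116 122
  120 122]
 [125 122 124 123 116  92  68  64  63  59  60  60  61  67  81  94 109 113
  115 116]
 [119 120 122 122 117  96  68  64  64  60  62  59  66  74  79  84  89  94
   92  97]
 [121 122 121 119 114  92  70  63  62  59  62  63  71  82  85  81  85  82
   86  87]
 [120 120 122 115 100  78  63  64  64  60  63  64  78  79  82  83  82  83
   85  86]
 [120 121 120 116 100  75  66  57  56  60  54  61  73  81  84  84  85  82
   85  83]
 [120 120 120 116  94  74  67  58  55  60  57  61  76  80  82  83  83  83
   84  82]
 [118 119 117 116  94  70  60  57  56  56  59  61  74  83  84  84  82  80
   83  87]
 [102 106 111 108  91  70  60  56  57  56  58  60  73  80  82  83  83  82
   83  84]
 [ 97  95  92  90  84  64  57  56  59  57  60  59  74  81  83  82  83  83
   82  82]
 [109  94  81  79  74  64  61  58  63  62  58  64  69  73  78  80  82  82
   84  82]]
[0.5445 0.1191 0.0983] [0.5451 0.1209 0.1073] [-0.0006 -0.0017 -0.009 ]
[0.545  0.1193 0.0983] [0.5451 0.1209 0.1073] [-0.     -0.0016 -0.009 ]
```

{"op": "servo_tool", "data": {"targets": [-0.0003,-0.0016,0,0,0,0,0.01,-0.0003,-0.0016,-0.001,0,0,0,0.01,-0.0003,-0.0016,-0.001,0,0,0,0.01]}}

```text
time: 10.18
tool_pos: [0.5453, 0.1203, 0.1808]
tool_rot: [0.995, 0.102, -0.0, -0.0]
ft_force: [-0.5, -0.2, -0.5]
grip_width: 0.201
```

```bash
python3 look.py w6
python3 - <<'E'
from h import *
f=np.load("w6.npz");g=cv2.cvtColor(f["im"],cv2.COLOR_RGB2GRAY);print(g[186:200,318:336])
E
```

```text
10.325 [0.5454 0.1203 0.1809] [ 0.9948  0.1017  0.     -0.    ] [ 0.2669 -0.349  -0.6694]
bodkin_tip [(array([0.5464, 0.1181, 0.1056]), 0.59, array([327.9566, 193.3474]))]
recess [(array([0.5434, 0.1198, 0.1001]), 0.92, array([325.4859, 194.2266]))]
nominal tip [0.5454 0.1203 0.1032] [325.3807 193.1568]
[[118 121 121 121 121 122 122 122 122 120 123 120 119 119 121 119 121 121]
 [122 122 121 122 122 122 120 120 120 118 119 120 121 122 122 123 121 121]
 [122 123 123 126 122 116 109 104 100 102 109 116 119 122 121 122 123 123]
 [124 122 124 121 115 102  93  88  84  81  95 103 110 117 122 125 123 123]
 [123 125 123 120 101  89  85  79  80  78  83  82  96 114 121 123 123 126]
 [123 123 121 110  91  82  79  76  76  74  74  78  89 105 117 121 120 124]
 [124 123 120 101  81  77  75  66  70  68  69  74  81  97 113 117 119 122]
 [124 123 116  99  78  70  71  65  65  65  60  67  75  94 114 121 122 124]
 [122 120 119 101  82  71  63  68  63  62  58  62  84  99 115 121 120 124]
 [123 126 121 111  92  73  65  63  64  63  61  66  83  97 112 117 117 124]
 [122 122 120 116 101  81  66  64  64  61  59  66  76  87  92  97 111 114]
 [122 122 122 118 111  86  68  64  63  62  59  67  71  80  83  86  95  96]
 [123 122 121 122 113  89  72  64  66  61  59  62  75  83  85  83  85  83]
 [120 123 122 122 114  89  69  61  58  59  57  62  75  80  83  82  83  82]]
```

{"op": "servo_tool", "data": {"targets": [0.0002,0,-0.002,0,0,0,0.01,0.0002,0,-0.004,0,0,0,0.01,0.0002,0,-0.006,0,0,0,0.01,0.0002,0,-0.0075,0,0,0,0.01,0.0002,0,-0.0085,0,0,0,0.01]}}

```text
time: 11.1
tool_pos: [0.5455, 0.1203, 0.1723]
tool_rot: [0.995, 0.102, -0.0, -0.0]
ft_force: [-0.1, -0.6, -1.7]
grip_width: 0.201
```

{"op": "servo_tool", "data": {"targets": [0,0,-0.0015,0,0,0,0.01,0,0,-0.003,0,0,0,0.01,0,0,-0.004,0,0,0,0.01]}}

```text
time: 11.48
tool_pos: [0.5457, 0.1203, 0.1686]
tool_rot: [0.995, 0.102, 0.0, 0.0]
ft_force: [-0.9, 0.0, 0.9]
grip_width: 0.201
```

{"op": "servo_tool", "data": {"targets": [0,0,-0.0015,0,0,0,0.01,0,0,-0.003,0,0,0,0.01,0,0,-0.003,0,0,0,0.01]}}

```text
time: 11.85
tool_pos: [0.5457, 0.1203, 0.1656]
tool_rot: [0.995, 0.102, 0.0, -0.0]
ft_force: [0.2, 0.1, 1.4]
grip_width: 0.203
```

{"op": "servo_tool", "data": {"targets": [0,0,-0.001,0,0,0,0.01,0,0,-0.002,0,0,0,0.01,0,0,-0.002,0,0,0,0.01]}}

```text
time: 12.22
tool_pos: [0.5457, 0.1203, 0.1636]
tool_rot: [0.995, 0.102, 0.0, 0.0]
ft_force: [-0.7, 0.3, 3.1]
grip_width: 0.198
```

{"op": "servo_tool", "data": {"targets": [0,0,-0.0006,0,0,0,0.01,0,0,-0.0006,0,0,0,0.01]}}

```text
time: 12.48
tool_pos: [0.5457, 0.1203, 0.1633]
tool_rot: [0.995, 0.102, 0.0, 0.0]
ft_force: [-1.0, 0.1, 5.2]
grip_width: 0.2
```

{"op": "servo_tool", "data": {"targets": [0,0,-0.0005,0,0,0,0.01,0,0,-0.0005,0,0,0,0.01]}}

```text
time: 12.72
tool_pos: [0.5459, 0.1203, 0.1632]
tool_rot: [0.995, 0.102, 0.0, 0.0]
ft_force: [-1.0, 1.0, 8.0]
grip_width: 0.194
```

The button is bottomed: z stalls at 0.1632 while the force climbs. I'll push along the projector's +y (-0.20, 0.98).

{"op": "servo_tool", "data": {"targets": [-0.0004,0.002,0,0,0,0,0.01,-0.0008,0.004,0,0,0,0,0.01,-0.0012,0.006,0,0,0,0,0.01,-0.0012,0.006,0,0,0,0,0.01]}}

```text
time: 13.22
tool_pos: [0.545, 0.1251, 0.1632]
tool_rot: [0.995, 0.102, 0.001, 0.001]
ft_force: [-0.7, -2.8, 7.3]
grip_width: 0.2
```

{"op": "servo_tool", "data": {"targets": [-0.0005,0.0025,0,0,0,0,0.01,-0.001,0.005,0,0,0,0,0.01,-0.0015,0.0075,0,0,0,0,0.01,-0.002,0.01,0,0,0,0,0.01,-0.002,0.01,0,0,0,0,0.01]}}

```text
time: 13.85
tool_pos: [0.5429, 0.1351, 0.1632]
tool_rot: [0.995, 0.102, 0.001, 0.001]
ft_force: [-0.5, -2.7, 7.1]
grip_width: 0.204
```

{"op": "servo_tool", "data": {"targets": [-0.0005,0.0025,0,0,0,0,0.01,-0.001,0.005,0,0,0,0,0.01,-0.0015,0.0075,0,0,0,0,0.01,-0.002,0.01,0,0,0,0,0.01,-0.0024,0.012,0,0,0,0,0.01]}}

```text
time: 14.48
tool_pos: [0.5405, 0.1468, 0.1632]
tool_rot: [0.995, 0.102, 0.0, 0.002]
ft_force: [-0.1, -3.3, 6.9]
grip_width: 0.196
```

{"op": "servo_tool", "data": {"targets": [-0.0002,0.001,0,0,0,0,0.01,-0.0004,0.002,0,0,0,0,0.01,-0.0006,0.003,0,0,0,0,0.01,-0.0008,0.004,0,0,0,0,0.01]}}

```text
time: 14.98
tool_pos: [0.5397, 0.1508, 0.1632]
tool_rot: [0.995, 0.102, 0.0, 0.002]
ft_force: [-1.0, -3.6, 7.7]
grip_width: 0.2
```

{"op": "servo_tool", "data": {"targets": [-0.0002,0.001,0,0,0,0,0.01,-0.0004,0.002,0,0,0,0,0.01,-0.0006,0.003,0,0,0,0,0.01]}}

```text
time: 15.35
tool_pos: [0.5391, 0.1539, 0.1632]
tool_rot: [0.995, 0.102, 0.0, 0.002]
ft_force: [0.2, -2.8, 7.5]
grip_width: 0.2
```

{"op": "servo_tool", "data": {"targets": [-0.0002,0.001,0,0,0,0,0.01,-0.0004,0.002,0,0,0,0,0.01,-0.0005,0.0025,0,0,0,0,0.01]}}

```text
time: 15.72
tool_pos: [0.5385, 0.1564, 0.1632]
tool_rot: [0.995, 0.102, 0.0, 0.002]
ft_force: [-1.0, -2.5, 7.5]
grip_width: 0.199
```

{"op": "servo_tool", "data": {"targets": [-0.0002,0.001,0,0,0,0,0.01,-0.0004,0.002,0,0,0,0,0.01,-0.0005,0.0025,0,0,0,0,0.01]}}

```text
time: 16.1
tool_pos: [0.538, 0.1589, 0.1632]
tool_rot: [0.995, 0.102, 0.0, 0.002]
ft_force: [-1.5, -2.7, 7.3]
grip_width: 0.199
```

{"op": "servo_tool", "data": {"targets": [-0.0002,0.001,0,0,0,0,0.01,-0.0004,0.002,0,0,0,0,0.01]}}

```text
time: 16.35
tool_pos: [0.5376, 0.1608, 0.1632]
tool_rot: [0.995, 0.102, 0.0, 0.002]
ft_force: [-1.5, -3.9, 8.2]
grip_width: 0.199
```

{"op": "servo_tool", "data": {"targets": [-0.0002,0.001,0,0,0,0,0.01,-0.0004,0.002,0,0,0,0,0.01]}}

```text
time: 16.6
tool_pos: [0.5372, 0.1628, 0.1632]
tool_rot: [0.995, 0.102, 0.0, 0.002]
ft_force: [-1.0, -4.0, 7.3]
grip_width: 0.201
```

{"op": "servo_tool", "data": {"targets": [-0.0002,0.001,0,0,0,0,0.01,-0.0004,0.002,0,0,0,0,0.01]}}

```text
time: 16.85
tool_pos: [0.5368, 0.1649, 0.1632]
tool_rot: [0.995, 0.102, 0.0, 0.002]
ft_force: [-1.3, -3.9, 8.1]
grip_width: 0.203
```

{"op": "servo_tool", "data": {"targets": [-0.0002,0.001,0,0,0,0,0.01,-0.0003,0.0015,0,0,0,0,0.01]}}

```text
time: 17.1
tool_pos: [0.5365, 0.1664, 0.1632]
tool_rot: [0.995, 0.102, 0.0, 0.002]
ft_force: [-1.6, -3.5, 7.2]
grip_width: 0.2
```

{"op": "servo_tool", "data": {"targets": [-0.0002,0.001,0,0,0,0,0.01,-0.0003,0.0015,0,0,0,0,0.01]}}

```text
time: 17.35
tool_pos: [0.5363, 0.1674, 0.1632]
tool_rot: [0.995, 0.103, 0.0, 0.002]
ft_force: [-0.7, -5.5, 7.1]
grip_width: 0.2
```

Progress slowed and the force rose to 5.5 N, so this may be the stop. One small push should confirm it.

{"op": "servo_tool", "data": {"targets": [-0.0001,0.0005,0,0,0,0,0.01,-0.0001,0.0007,0,0,0,0,0.01]}}

```text
time: 17.6
tool_pos: [0.5363, 0.1676, 0.1632]
tool_rot: [0.995, 0.103, 0.0, 0.003]
ft_force: [-1.3, -5.8, 7.6]
grip_width: 0.201
```

{"op": "servo_tool", "data": {"targets": [-0.0001,0.0005,0,0,0,0,0.01,-0.0002,0.001,0,0,0,0,0.01,-0.0002,0.001,0,0,0,0,0.01]}}

```text
time: 17.98
tool_pos: [0.5362, 0.1685, 0.1632]
tool_rot: [0.995, 0.103, 0.0, 0.003]
ft_force: [-0.4, -5.1, 7.9]
grip_width: 0.195
```

Run:
```python
from h import *
s=status.sense();im,d=optics.get_image("wrist");np.savez("w7.npz",im=im,d=d,p=s["tool_pos"],q=s["tool_rot"]);print(s["tool_pos"],s["ft_force"],s["wrist_torque"])
cv2.imwrite("pics/w7.png",cv2.resize(im[100:260,190:450,::-1],None,fx=3,fy=3,interpolation=cv2.INTER_CUBIC))
```

```text
[0.5362 0.1685 0.1632] [-0.438  -5.1104  7.8705] [-1.5508  0.1635 -0.0358]
```

View pics/w7.png

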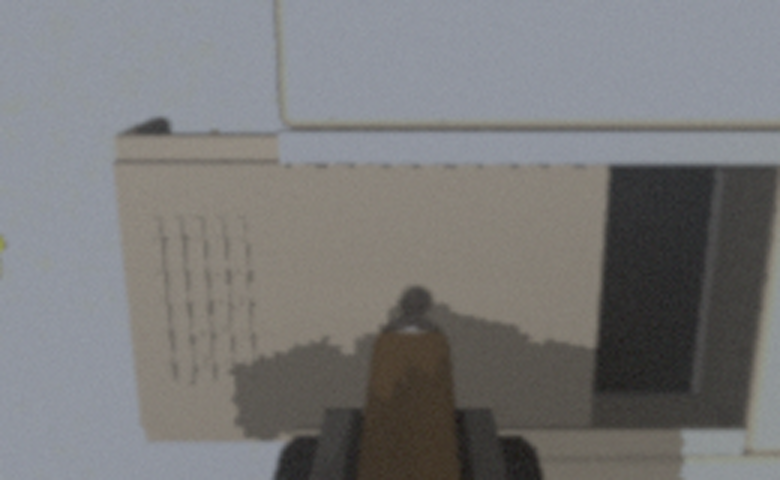

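The crop shows the slide far out: inner edge at crop column 608, well edge at column 778, recess at (415,300) with the shank in it.

```bash
cat > meas.py <<'E'
import sys
from h import *
f=np.load(sys.argv[1]+".npz");s=dict(tool_pos=f["p"],tool_rot=f["q"]);K,T=cam2world("wrist",s)
g=cv2.cvtColor(f["im"],cv2.COLOR_RGB2GRAY).astype(float);row=g[155:162].mean(0);e=np.diff(cv2.GaussianBlur(row[None],(5,1),1)[0])
for i in range(200,470):
    if abs(e[i])>6 and abs(e[i])>=max(abs(e[i-3:i+4])):
        p=ray((i+.5,158),K,T,.098);print(i,round(e[i],1),"along",round(float(p[:2]@[-.201,.98]),4))
E
python3 meas.py w7; python3 meas.py w1
```

```text
392 -21.4 along 0.0003
427 7.4 along -0.0294
449 17.0 along -0.048
385 12.2 along -0.0486
```

{"op": "servo_tool", "data": {"targets": [0,0,0,0,0,0,0.01,0,0,0,0,0,0,0.01], "force": 110}}

```text
time: 18.27
tool_pos: [0.5361, 0.1685, 0.1632]
tool_rot: [0.995, 0.103, 0.0, 0.003]
ft_force: [-1.5, -5.1, 7.1]
grip_width: 0.193
```

{"op": "servo_tool", "data": {"targets": [-0.0001,0.0005,0,0,0,0,0.01,-0.0002,0.0008,0,0,0,0,0.01]}}

```text
time: 18.52
tool_pos: [0.5361, 0.1688, 0.1632]
tool_rot: [0.995, 0.103, 0.001, 0.003]
ft_force: [-0.3, -7.6, 6.6]
grip_width: 0.192
```

The force rose to 7.6 N with hardly any movement, so that is the stop. I'll let the button up while still holding the slide outwards, then ease off sideways and lift out.

{"op": "servo_tool", "data": {"targets": [0,0,0.0015,0,0,0,0.01,0,0,0.003,0,0,0,0.01,0,0,0.0045,0,0,0,0.01,0,0,0.006,0,0,0,0.01,0,0,0.008,0,0,0,0.01]}}

```text
time: 19.15
tool_pos: [0.5356, 0.1688, 0.1693]
tool_rot: [0.995, 0.103, -0.0, 0.003]
ft_force: [2.5, -6.2, -2.5]
grip_width: 0.195
```

{"op": "servo_tool", "data": {"targets": [0.0001,-0.0005,0,0,0,0,0.01,0.0003,-0.0015,0,0,0,0,0.01,0.0003,-0.0015,0,0,0,0,0.01]}}

```text
time: 19.52
tool_pos: [0.5356, 0.1686, 0.1697]
tool_rot: [0.995, 0.102, -0.0, 0.002]
ft_force: [0.8, -5.9, -2.0]
grip_width: 0.199
```

{"op": "servo_tool", "data": {"targets": [0.0001,-0.0007,0,0,0,0,0.01,0.0003,-0.0014,0,0,0,0,0.01,0.0003,-0.0014,0,0,0,0,0.01]}}

```text
time: 19.9
tool_pos: [0.5357, 0.1683, 0.1699]
tool_rot: [0.995, 0.102, -0.0, 0.001]
ft_force: [1.9, -5.1, -2.6]
grip_width: 0.193
```

{"op": "servo_tool", "data": {"targets": [0.0002,-0.001,0,0,0,0,0.01,0.0004,-0.002,0,0,0,0,0.01,0.0004,-0.002,0,0,0,0,0.01]}}

```text
time: 20.27
tool_pos: [0.5359, 0.1676, 0.1703]
tool_rot: [0.995, 0.102, -0.0, -0.001]
ft_force: [-0.0, -1.0, -2.0]
grip_width: 0.192
```

Sideways force is gone. I'll lift out, then check the slide.

{"op": "servo_tool", "data": {"targets": [0,0,0.003,0,0,0,0.01,0,0,0.007,0,0,0,0.01,0,0,0.012,0,0,0,0.01,0,0,0.03,0,0,0,0.01,0,0,0.06,0,0,0,0.01]}}

```text
time: 20.9
tool_pos: [0.5354, 0.1671, 0.2304]
tool_rot: [0.995, 0.102, -0.001, -0.0]
ft_force: [0.4, 0.7, -0.4]
grip_width: 0.195
```

```bash
python3 look.py w8;python3 - <<'E'
from h import *
f=np.load("w8.npz");s=dict(tool_pos=f["p"],tool_rot=f["q"]);K,T=cam2world("wrist",s)
im=f["im"];cv2.imwrite("pics/w8.png",im[:,:,::-1])
E
```

```text
21.05 [0.5376 0.1673 0.2322] [ 0.9948  0.1018  0.0024 -0.0002] [-0.2756 -0.0873 -1.0313]
bodkin_tip [(array([0.5405, 0.161 , 0.1531]), 0.63, array([332.6915, 191.456 ]))]
recess [(array([0.5388, 0.1659, 0.1535]), 0.75, array([327.1524, 192.2828])), (array([0.5293, 0.1629, 0.0986]), 0.65, array([327.8164, 186.4301]))]
nominal tip [0.5379 0.1674 0.1545] [325.3801 193.1563]
```

View pics/w8.png

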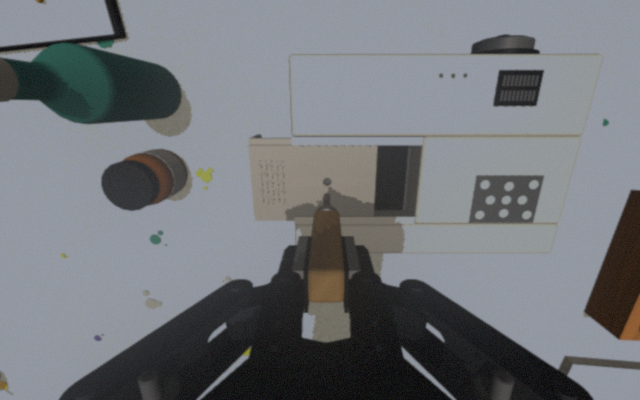

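The slide stays out: inner edge at column 377, well edge at 421, recess free at (327,182). The bodkin is still in the grip, with a slight lean possible.

Run:
```python
from h import *
f=np.load("w8.npz");s=dict(tool_pos=f["p"],tool_rot=f["q"]);K,T=cam2world("wrist",s)
c,_=dark(f["im"],(327,182),6,20);r=ray(c,K,T,.0983);print(c,r,"travel",(r-[.5437,.1192,0])[:2]@[-.201,.98])
g=cv2.cvtColor(f["im"],cv2.COLOR_RGB2GRAY).astype(float);row=g[152:162].mean(0);e=np.diff(cv2.GaussianBlur(row[None],(5,1),1)[0])
for i in range(300,470):
    if abs(e[i])>6 and abs(e[i])>=max(abs(e[i-3:i+4])): print(i,e[i],ray((i+.5,157),K,T,.098)[:2]@[-.201,.98])
# bodkin lean: handle + shank centre per row
for t in("bodkin",):
    q=optics.regions_of("wrist",t)
    if q:
        m=q[0]["pixels"]
        for v in range(188,300,10):
            u=np.where(m[v])[0]; 
            if len(u): print(v,u.min(),u.max(),f["d"][v,(u.min()+u.max())//2])
print(g[184:204,318:340].astype(int))
# hole +78 and -26 from w2/w3, plus block fit
for n,pts in(("w2",[(335,85)]),("w3",[(315,80.5),(329.5,174)])):
    f=np.load(n+".npz");s=dict(tool_pos=f["p"],tool_rot=f["q"]);K,T=cam2world("wrist",s)
    for p in pts:
        c,x=dark(f["im"],p,9,20);print(n,p,c,ray(c,K,T,.062),(x>0).sum())
```

```text
[326.7102 181.919 ] [0.5341 0.1652 0.0983] travel 0.0469707330598501
376 -22.91847336406005 0.00023794716169528454
406 7.97034455576091 -0.03247946798827296
420 20.022412776242092 -0.04774783702699724
198 323 330 0.24175769
208 318 333 0.202266
218 313 338 0.1837858
228 312 339 0.16837071
238 311 340 0.15678154
248 311 341 0.14702052
258 309 342 0.13676
268 308 342 0.12749988
278 307 343 0.12650034
288 307 343 0.12800792
298 308 342 0.13001017
[[135 137 135 133 128 118 100  89  78  73  83  88 109 126 131 133 133 134
  133 133 133 133]
 [134 133 134 134 134 129 117 107  99  95 102 111 121 128 131 133 132 132
  132 131 133 131]
 [134 134 133 136 132 131 128 126 118 118 115 118 123 129 132 135 133 134
  131 133 135 132]
 [132 134 134 134 133 132 132 130 130 125 113 104 104 110 123 130 132 132
  133 131 133 131]
 [136 133 133 135 132 132 131 133 132 127 108  94  95 103 116 128 131 129
  132 133 134 132]
 [131 132 132 134 133 133 131 132 133 124 108  93  91  99 101 114 123 125
  128 130 130 132]
 [133 133 133 130 132 130 133 131 128 124 105  95  91  93  94  99 100 108
  121 130 130 131]
 
[... 700 characters left out ...]
 81  88  91  88  89  88
   90  88  90  89]
 [128 129 128 123 106  80  68  67  68  66  64  71  83  86  90  92  89  89
   89  90  88  87]
 [119 119 111 117 100  81  63  63  64  63  64  69  79  90  90  89  89  88
   88  86  92  90]
 [109 106 101  97  91  77  67  62  60  61  65  69  83  86  87  88  91  89
   89  87  89  87]
 [102  98  92  92  90  74  65  61  62  60  61  67  79  87  91  88  87  88
   86  87  88  89]
 [104  93  88  92  85  71  66  62  60  61  61  63  79  85  89  92  88  90
   89  90  89  88]]
w2 (335, 85) [334.8123  82.8046] [ 0.5641 -0.3214  0.062 ] 92
w3 (315, 80.5) [314.431   79.6581] [ 0.5636 -0.3208  0.062 ] 108
w3 (329.5, 174) [329.3575 173.3869] [ 0.4602 -0.3375  0.062 ] 82
```

{"op": "servo_tool", "data": {"targets": [0.003,-0.05,0,0,0,0,0.01,0.006,-0.11,0,0,0,0,0.01,0.01,-0.17,0,0,0,0,0.01,0.014,-0.23,0,0,0,0,0.01,0.018,-0.29,0,0,0,0,0.01]}}

```text
time: 21.88
tool_pos: [0.5536, -0.1247, 0.2292]
tool_rot: [0.995, 0.102, -0.001, -0.001]
ft_force: [1.3, -0.3, -1.0]
grip_width: 0.189
```

{"op": "servo_tool", "data": {"targets": [0.003,-0.05,0,0,0,0,0.01,0.006,-0.1,-0.01,0,0,0,0.01,0.009,-0.15,-0.03,0,0,0,0.01,0.0104,-0.185,-0.05,0,0,0,0.01,0.0104,-0.197,-0.065,0,0,0,0.01]}}

```text
time: 22.5
tool_pos: [0.5637, -0.3217, 0.1629]
tool_rot: [0.995, 0.1, -0.001, -0.001]
ft_force: [-0.4, 0.4, -1.0]
grip_width: 0.195
```

```bash
python3 look.py w9
python3 - <<'E'
from h import *
im=np.load("w9.npz")["im"];cv2.imwrite("pics/w9.png",cv2.resize(im[150:230,275:375,::-1],None,fx=7,fy=7,interpolation=cv2.INTER_CUBIC))
E
```

```text
22.65 [ 0.5636 -0.3188  0.1636] [ 0.9948  0.1015 -0.0013 -0.0018] [-0.2588  0.1468 -0.8941]
bodkin_tip [(array([ 0.5636, -0.3216,  0.0852]), 0.78, array([328.6555, 193.3479]))]
recess []
nominal tip [ 0.5634 -0.3185  0.0859] [325.3813 193.1575]
```

View pics/w9.png

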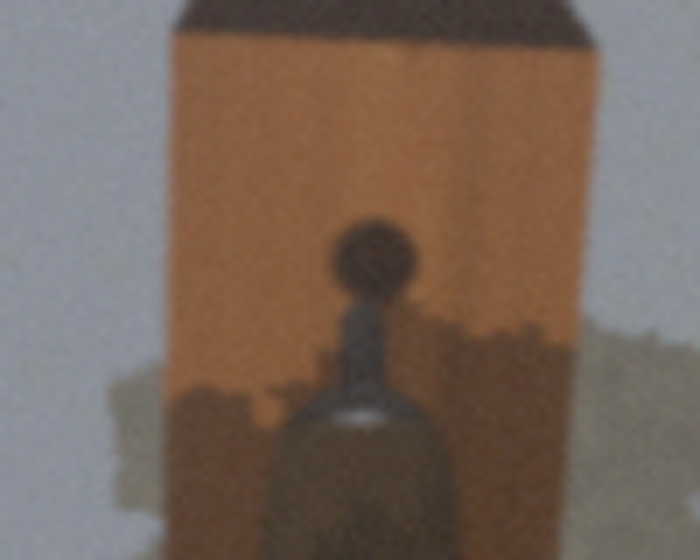

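The crop shows the empty hole at crop (375,258), px (328.1,186.4). The shank's tip end is at (364,300), px (326.5,192.4).

Run:
```python
from h import *
f=np.load("w9.npz");s=dict(tool_pos=f["p"],tool_rot=f["q"]);K,T=cam2world("wrist",s)
H=ray((328.1,186.4),K,T,.062);S=ray((326.5,195.5),K,T,.0889);print(H,S,H-S)
```

```text
[ 0.5635 -0.3212  0.062 ] [ 0.5623 -0.3198  0.0889] [ 0.0012 -0.0014 -0.0269]
```

{"op": "servo_tool", "data": {"targets": [0.0012,-0.0014,-0.006,0,0,0,0.01,0.0012,-0.0014,-0.014,0,0,0,0.01,0.0012,-0.0014,-0.022,0,0,0,0.01,0.0012,-0.0014,-0.027,0,0,0,0.01,0.0012,-0.0014,-0.032,0,0,0,0.01]}}

```text
time: 23.42
tool_pos: [0.5658, -0.3215, 0.1328]
tool_rot: [0.995, 0.102, -0.0, -0.0]
ft_force: [0.3, -0.9, -1.2]
grip_width: 0.197
```

{"op": "servo_tool", "data": {"targets": [0,0,-0.008,0,0,0,0.01,0,0,-0.016,0,0,0,0.01,0,0,-0.024,0,0,0,0.01,0,0,-0.032,0,0,0,0.01,0,0,-0.038,0,0,0,0.01]}}

```text
time: 24.05
tool_pos: [0.5657, -0.3214, 0.0946]
tool_rot: [0.995, 0.102, -0.0, -0.0]
ft_force: [0.4, 0.7, -0.7]
grip_width: 0.195
```

{"op": "servo_tool", "data": {"targets": [0,0,-0.002,0,0,0,0.01,0,0,-0.003,0,0,0,0.01,0,0,-0.003,0,0,0,0.01]}}

```text
time: 24.42
tool_pos: [0.566, -0.3216, 0.0925]
tool_rot: [0.995, 0.102, 0.0, 0.0]
ft_force: [0.6, 0.7, -1.2]
grip_width: 0.194
```

{"op": "servo_tool", "data": {"targets": [0,0,-0.001,0,0,0,0.01,0,0,-0.002,0,0,0,0.01,0,0,-0.002,0,0,0,0.01]}}

```text
time: 24.8
tool_pos: [0.5658, -0.3215, 0.0903]
tool_rot: [0.995, 0.102, -0.0, -0.0]
ft_force: [-0.6, -0.5, -0.5]
grip_width: 0.198
```

{"op": "servo_tool", "data": {"targets": [0,0,-0.0007,0,0,0,0.01,0,0,-0.0007,0,0,0,0.01]}}

```text
time: 25.05
tool_pos: [0.5659, -0.3216, 0.0898]
tool_rot: [0.995, 0.102, 0.0, 0.0]
ft_force: [0.1, 1.1, 0.9]
grip_width: 0.189
```

{"op": "servo_tool", "data": {"targets": [0,0,-0.0005,0,0,0,0.01,0,0,-0.0005,0,0,0,0.01]}}

```text
time: 25.3
tool_pos: [0.566, -0.3215, 0.0897]
tool_rot: [0.995, 0.102, 0.0, 0.0]
ft_force: [-1.7, 0.7, 4.0]
grip_width: 0.194
```

{"op": "servo_tool", "data": {"targets": [0,0,0,0,0,0,0.02,0,0,0,0,0,0,0.03,0,0,0,0,0,0,0.05,0,0,0,0,0,0,0.07,0,0,0,0,0,0,0.07], "force": 20}}

```text
time: 25.92
tool_pos: [0.5658, -0.3215, 0.089]
tool_rot: [0.995, 0.102, -0.0, -0.0]
ft_force: [0.0, -0.2, -0.0]
grip_width: 0.821
```

{"op": "servo_tool", "data": {"targets": [0,0,0.01,0,0,0,0.07,0,0,0.04,0,0,0,0.07,0,0,0.08,0,0,0,0.07,-0.02,0,0.12,0,0,0,0.07,-0.04,0,0.16,0,0,0,0.07]}}

```text
time: 26.55
tool_pos: [0.5255, -0.3215, 0.2512]
tool_rot: [0.995, 0.102, 0.0, 0.0]
ft_force: [-0.0, -0.0, 0.1]
grip_width: 0.819
```

Run:
```python
from h import *
for i in range(3): optics.get_image("wrist")
s=status.sense();im,d=optics.get_image("wrist");K,T=cam2world("wrist",s);P=cloud(d,K,T)
print(s["time"],s["tool_pos"],s["grip_width"],s["ft_force"])
for t in("bodkin","brush","knife"):
    r=optics.place_of("wrist",t);print(t,[(x["xyz"],x["score"]) for x in r[:1]])
r=optics.regions_of("wrist","bodkin")
if r: q=P[r[0]["pixels"]&(d>0)];q=q[q[:,2]>.145];print("top",np.median(q,0),np.percentile(q[:,2],95),rect(q[:,:2]))
sc,_=optics.get_image("scene")
for t in("paint_jar","flask","recess"): print(t,[(np.round(x["xyz"],4),x["score"]) for x in optics.place_of("scene",t)[:1]])
a=im[40:260,200:480];b=sc[140:290,140:480]
b=cv2.resize(b,None,fx=2,fy=2);a=cv2.resize(a,None,fx=300/220,fy=300/220)
cv2.imwrite("pics/w10.png",np.hstack([a,b])[:, :1062][:,:,::-1] if False else cv2.resize(np.hstack([a,b]),(800,226))[:,:,::-1])
```

```text
26.7 [ 0.5266 -0.3227  0.2529] 0.8162780891380377 [-0.2692 -0.8599 -0.1447]
bodkin [([0.5672, -0.3199, 0.0666], 0.75)]
brush [([0.4101, -0.3453, 0.0638], 0.89)]
knife [([0.5153, -0.328, 0.058], 0.7)]
top [ 0.5651 -0.3219  0.1514] 0.15273142945273088 (array([ 0.5646, -0.3221]), (18.206165313720703, 17.626590728759766), 11.424957275390625)
paint_jar [(array([0.4764, 0.3921, 0.0043]), 0.56)]
flask [(array([0.5911, 0.4115, 0.0017]), 0.83)]
recess [(array([0.4763, 0.3926, 0.0007]), 0.63)]
```

View pics/w10.png

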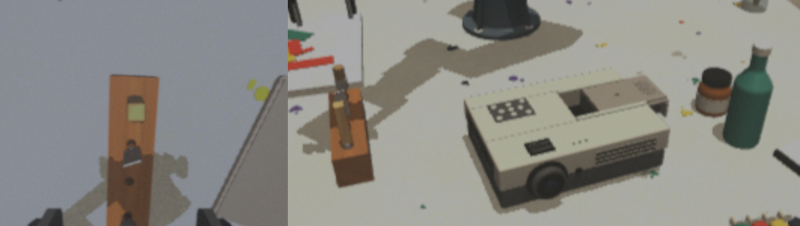

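The bodkin stands in the end hole with its top at z 0.152, so it is seated. The slide is out, and the brush, knife, jar and flask are in place. Handing in.

```bash
python3 -c "
from bench import manip;print(manip.hand_in())"
```

```text
the job is handed in; nothing more can be done
None
```

The filter slide is out at its stop and the bodkin is back in the block. I handed the job in at about 27 s of the 64 s allowed. No verdict is reported.

- **Button and slide:** I pressed the button until it was solid, then pushed the slide out with it held down. The stop came at about 47–48 mm. There the sideways force rose from roughly 3–4 N to 7.6 N with almost no further movement.
- **Catch:** I let the button up while still pushing outwards at the stop. After I lifted out, the slide edge measured the same to within about 0.1 mm. I did not tug the slide back to test the catch.
- **Slip near the stop:** The bodkin seemed to give in the grip at 70 N, so I raised the grip to 110 N to confirm the stop.
- **Bodkin:** It stands in the empty end hole (+78). Its top is at z ≈ 0.152 m, which means the shoulder is seated, and it looks upright.
- **Other things:** The brush, knife, jar and flask all measured within a few millimetres of where they started. The highest wrist force I saw was about 10 N.
- **Check that disagreed:** In the last scene picture the network put the recess on the paint jar. I ignored it, since the picture and my own edge measurement both show the slide out.

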